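Set and lock the recline jig

ROBOT

A 6-joint arm with a two-finger parallel gripper is mounted at the origin on the work surface. World frame = base frame: x ahead of the robot, y to its left, z up, the work surface at z = 0. Lengths are in mm, angles in rad, forces in N, time in s.
With the tool pointing down it reaches from about 275 to 750 mm from the base axis. Payload 10.2 kg.
Tool frame: the origin (TCP) lies midway between the tips of the shut fingers; the grasp point (between the pads) lies 19 mm behind it; z points along the fingers, y is the direction in which the jaws open and shut (so a half turn about z gives the same grasp; the last joint's range is limited). The gripper opens to 85 mm and grips with 20 to 120 N. Pads are 22 mm wide; open, the fingers measure 114 mm over their backs; the gripper's body (76 mm by 85 mm) begins 54 mm behind the grasp point. The pads swing forward as they close: fully open they stand 13 mm farther back than shut.
Start: joints at [1.112, 0.313, 1.498, -0, 1.331, -0.223], TCP at [122.664, 510.475, 231.294] pointing down, gripper open.
Joint ranges: [-2.94, 2.94], [-0.97, 2.17], [0.19, 2.56], [-1.23, 4.37], [0.02, 3.11], [-2.88, 2.88]. Speed limits (rad/s): [2.39, 2.39, 3.01, 3.14, 3.14, 3.14].

INTERFACE

Orientations are given as a unit quaternion [w, x, y, z].
In Python, from rig import sense, optics, ctrl gives the robot as it stands.
- The arm moves only by the tool play_rows, never from a script. Its argument "plan" is a list of rows, each a list of 7 numbers: the shift along the world's x, y, z in mm, then the turn, a rotation vector about the world's x, y, z in rad, then the opening, from -1 (shut) to 1 (fully open), so that 0 is half open. A call has 1 to 5 rows; each row shifts and turns the pose as measured when the row begins; what a row does not reach is not made up. A row lasts 1/12 s, in which the tool goes at most 41.7 mm and 7.16 degrees, less where a joint would pass 70% of its speed; a pose out of reach is approached as far as the arm can. A call is refused whole if a number of a shift passes 41.7 or a number of a turn 0.125, either way. A call with a gripper value outside its range is refused whole. The fingers move at their own pace and stop on an object; "grip_force" is the grip in N (left out, the last holds). Time passes only in rows, so rows that do not move let the fingers close. It gives the time, the measured TCP pose, the force and the opening at its end, in the units of the state.
- sense(): the state, without advancing time (a new reading comes with each control period).
- optics.capture(name): name is "scene" or "top" or "wrist"; returns a dict with "img" (384x512x3 uint8, blue, green, red), "fx", "fy", "cx", "cy" (pixels), "world_to_cam" (4x4, takes a point from world to camera coordinates). Camera axes: x right, y up, looking along -z (the intrinsics and any distortion apply to the point x, -y, -z); pixel columns grow to the right and rows downward; lengths in mm; the calibration is good to about 2 mm. A picture is of the moment at which its call begins. There is no depth.
- ctrl.finish_job(): hands the job in, once; it reports no verdict.
The state is a dict: "time_s": time; "joints": joint angles; "dq": joint speeds; "tau": joint torques, N m; "eef_pos": TCP position; "ee_rot": TCP orientation; "force": force on the tool from outside, world axes, zero at the start; "wrist_torque": the same for the moment, N m; "grip_width": opening from 0.0 (shut) to 1.0 (fully open).
Only numpy, scipy, OpenCV 4.12 (cv2) and the standard library are available. Lean on these libraries where they do the work, as an engineer would, in place of code of your own. Each camera call takes 0.05 s, during which the arm holds its last target. There are 200 camera calls.

TASK

Set the recline jig on the bench: with a fingertip, push the white pointer arm round until it points straight at the middle of the yellow pin, then push the lock lever with the orange ball all the way round to its stop along the jig's edge, leaving the pointer as set. Only push: do not lift or shove the jig, do not pull any pin up, and leave the bolt on the jig and the things around it where they are.

Things in the scene. Friction and masses are not known exactly. Their poses are not given: they have to be found in the camera images.
- jig: loose blue metal plate, 260 mm (its x) by 400 mm (its y) by 20 mm thick, 4 to 6.5 kg, lying flat on the bench and carrying pointer, pins and lock lever; origin at the centre of its underside, z up, x roughly away from the robot, y to the left
- pointer_pivot (a point): point on the vertical pivot axis of the white pointer arm, at half height of the arm, 40 mm above the bench; 70 mm to the robot's side (-x) of the jig's centre; hub 40 mm across
- pointer_aim (a point): point on the pointer's centre line extended 25 mm past its black tip: 175 mm from the pivot, the same radius as the pins, 40 mm above the bench; it turns with the pointer
- pointer (a joint): angle of the white pointer arm (rad), 0 when it points along the jig's x, positive counter-clockwise seen from above, from -1.15 to 1.15. The arm is a flat-sided bar 16 mm wide, 22 mm tall (29 to 51 mm above the bench, 9 mm clear of the plate), running from the pivot to a black tip 150 mm out (narrower for the last 22 mm). It stays where it is left; friction 0.12 N m, about 1.2 N of push at 100 mm from the pivot
- lever_pivot (a point): point on the vertical pivot axis of the dark lock lever, 40 mm above the bench, at the right edge of the jig (50 mm to the robot's side and 178 mm right of the jig's centre); hub 30 mm across
- lever_ball (a point): centre of the orange ball, 26 mm across, at the end of the lock lever, 85 mm from its pivot, 40 mm above the bench; it turns with the lever
- lock_lever (a joint): angle of the lock lever (rad): 0 = open, sticking out along the jig's -y (right, off the plate's edge); grows counter-clockwise seen from above to 1.5 = locked against its stop, lying along the jig's edge towards its +x. Bar 12 mm wide, 16 mm tall (32 to 48 mm above the bench). It stays where it is left; friction 0.08 N m
- pin_yellow: yellow pin, 12 mm shank with a 24 mm head, standing loose in one of the jig's four holes and rising 35 mm above the plate (head top 55 mm above the bench); origin at the centre of its foot, 8 mm above the bench, on the pin's axis. The four holes lie 175 mm from the pointer's pivot, at pointer angles of -50, -25, 25 and 50 degrees; which pin is in which hole changes.
- pin_red: red pin, 12 mm shank with a 24 mm head, standing loose in one of the jig's four holes and rising 35 mm above the plate (head top 55 mm above the bench); origin at the centre of its foot, 8 mm above the bench, on the pin's axis. The four holes lie 175 mm from the pointer's pivot, at pointer angles of -50, -25, 25 and 50 degrees; which pin is in which hole changes.
- pin_green: green pin, 12 mm shank with a 24 mm head, standing loose in one of the jig's four holes and rising 35 mm above the plate (head top 55 mm above the bench); origin at the centre of its foot, 8 mm above the bench, on the pin's axis. The four holes lie 175 mm from the pointer's pivot, at pointer angles of -50, -25, 25 and 50 degrees; which pin is in which hole changes.
- pin_black: black pin, 12 mm shank with a 24 mm head, standing loose in one of the jig's four holes and rising 35 mm above the plate (head top 55 mm above the bench); origin at the centre of its foot, 8 mm above the bench, on the pin's axis. The four holes lie 175 mm from the pointer's pivot, at pointer angles of -50, -25, 25 and 50 degrees; which pin is in which hole changes.
- bolt: steel hex bolt, 38 mm tall, standing on its 19 mm head near the left front corner of the jig plate; origin at its foot; to be left alone
- spanner: steel spanner, 180 mm long, lying on the bench left of the jig; origin under its middle; to be left alone
- screwdriver: screwdriver, 200 mm long, lying on the bench left of the jig; origin under its middle; to be left alone
- tape: grey ring (roll core), 90 mm across, 25 mm high, on the bench right of the jig; origin at the centre of its underside; to be left alone
- mug: white mug, 80 mm across, 90 mm high, on the bench right of the jig; origin at the centre of its underside; to be left alone
- bracket: blue L-bracket, 50 x 120 x 44 mm high, on the bench left of the jig; origin under its middle; to be left alone

How it is judged (in metres and radians):
On the way, in this order (a step that is already met when the one before it is completed fails the run):
1. the pointer is at rest, pointing at the yellow pin, with the lock lever not yet thrown (horizontal distance between pointer_aim and pin_yellow below 0.01 m and velocity of joint pointer between -0.05 and 0.05 rad/s and value of joint lock_lever below 0.8 rad), for 0.3 s.
2. the lock lever is round at its stop, the pointer still on the yellow pin (value of joint lock_lever above 1.4 rad and horizontal distance between pointer_aim and pin_yellow below 0.01 m), for 0.2 s.
At the end, for the whole second after the job is handed in: the pointer's centre line passes within 10 mm of the yellow pin's axis (about 3 degrees), the lock lever is within 0.1 rad of its stop, all four pins still stand seated in their holes, the jig lies within 20 mm of where it was, and all is at rest (all of step 2 and velocity of joint pointer between -0.05 and 0.05 rad/s and z of each of pin_yellow, pin_red, pin_green, pin_black in the frame of jig below 0.013 m and distance of jig from where it was at the start of the episode below 0.02 m and linear speed of jig below 0.02 m/s); the robot touches nothing.
It fails at once if the jig is lifted, tipped or shoved more than 25 mm (height (world z) of jig above 0.008 m or angle between jig's own z axis and vertical above 0.06 rad or distance of jig from where it was at the start of the episode above 0.025 m).
It fails at once if a pin is pulled up out of its seat (z of any of pin_yellow, pin_red, pin_green, pin_black in the frame of jig above 0.016 m).
It fails at once if a bystander is moved more than 30 mm or the bolt is knocked over (distance of any of bolt, spanner, screwdriver, tape, mug, bracket from where it was at the start of the episode above 0.03 m or angle between bolt's own z axis and vertical above 0.5 rad).
It also fails if it takes over 54 s, if anything falls off the work surface, if the arm or the gripper's body presses on something with over 40 N, if the wrist force passes 120 N, or if a joint passes its speed limit or range.

## Working session

There is one attempt and no reset: what is moved stays moved. The work goes in short steps, Python scripts to look and compute and a tool call to move; the robot and the scene stay as the last step left them, time stands still between calls to the robot, and variables do not carry over. Pictures are saved under pics/ and viewed, about 8 in all and at most 12, crops included, and the job is handed in when it is done.

Besides the shell and the picture viewer there is one more tool, called in YAML: its name, and indented under it one key for each argument. play_rows: Moves the arm, as the interface text tells. Its arguments: {"type":"object","properties":{"plan":{"type":"array"},"grip_force":{"type":"number"}},"required":["plan"]}

```bash
mkdir -p pics
cat > h.py <<'E'
import numpy as np,cv2
from rig import sense,optics,ctrl
def cap(n,f=None):
    c=optics.capture(n)
    if f: cv2.imwrite(f,c["img"])
    return c
def ray(c,u,v,z):
    M=np.array(c["world_to_cam"]);R=M[:3,:3];o=-R.T@M[:3,3]
    d=R.T@np.array([(u-c["cx"])/c["fx"],-(v-c["cy"])/c["fy"],-1])
    return o+d*(z-o[2])/d[2]
def proj(c,p):
    M=np.array(c["world_to_cam"]);q=M[:3,:3]@np.array(p)+M[:3,3]
    return c["cx"]+c["fx"]*q[0]/-q[2],c["cy"]+c["fy"]*-q[1]/-q[2]
E
python3 - <<'E'
from h import *
a=cap("top","pics/top.png");b=cap("scene","pics/scene.png")
print({k:v for k,v in a.items() if k!="img"}); print(b.keys(),sense())
E
```

```text
{'fx': 347.0711056709883, 'fy': 347.0711056709883, 'cx': 259.17337965746907, 'cy': 193.5286891545008, 'world_to_cam': array([[-6.04334771e-03, -9.99975601e-01, -3.50375391e-03,
        -7.60824008e+00],
       [ 9.92236057e-01, -6.43175913e-03,  1.24202414e-01,
        -5.44581188e+02],
       [-1.24221919e-01, -2.72595259e-03,  9.92250716e-01,
        -1.04646064e+03],
       [ 0.00000000e+00,  0.00000000e+00,  0.00000000e+00,
         1.00000000e+00]])}
dict_keys(['img', 'fx', 'fy', 'cx', 'cy', 'world_to_cam']) {'time_s': 0.1, 'joints': array([ 1.11157296e+00,  3.13390724e-01,  1.49835429e+00,  7.24322188e-06,
        1.33100533e+00, -2.23411876e-01]), 'dq': array([-0.00095402,  0.00091088, -0.00140641,  0.00182195,  0.00192947,
       -0.00121041]), 'tau': array([ 1.57031638e-03, -4.12899613e+01, -2.60140997e+01, -2.06398172e-04,
        3.07659109e-03,  6.09294989e-05]), 'eef_pos': array([122.56918795, 510.2569532 , 230.79657362]), 'ee_rot': array([-1.97070309e-04,  1.17633589e-01,  9.93056899e-01, -5.44275249e-04]), 'force': array([-0.25795446, -0.92273124,  0.15482688]), 'wrist_torque': array([0.03210289, 0.00288974, 0.03411105]), 'grip_width': 0.9996549665685064}
```

View pics/top.png

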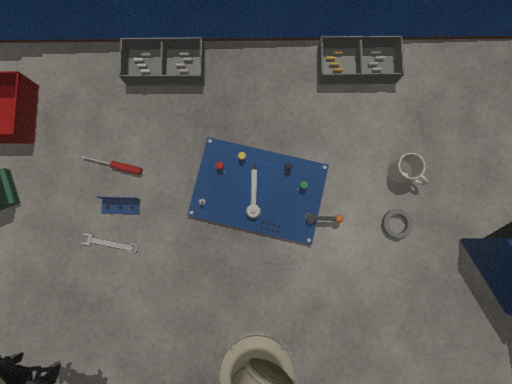

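View pics/scene.png

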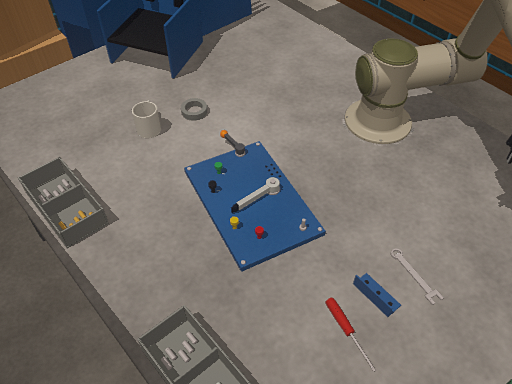

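```bash
cat > m.py <<'E'
from h import *
def cen(c,m,box=None,all=False):
    m=m.astype(np.uint8)
    if box: 
        k=np.zeros_like(m);k[box[1]:box[3],box[0]:box[2]]=1;m=m*k
    n,l,s,ct=cv2.connectedComponentsWithStats(m)
    i=1+np.argmax(s[1:,4]);return ct[i],s[i,4],l==i
def measure(c):
    h=cv2.cvtColor(c["img"],cv2.COLOR_BGR2HSV).astype(int);H,S,V=h[...,0],h[...,1],h[...,2]
    B=(180,130,350,250);r={}
    cols=dict(red=((H<6)|(H>174))&(S>150)&(V>70),yellow=(H>18)&(H<33)&(S>130)&(V>90),green=(H>45)&(H<85)&(S>120)&(V>50))
    for k,m in cols.items():
        p,a,_=cen(c,m,B);r[k]=ray(c,*p,50);print(k,p.round(1),a,r[k].round(1))
    p,a,_=cen(c,(H>6)&(H<16)&(S>150)&(V>90),B);r["ball"]=ray(c,*p,40);print("ball",p.round(1),a,r["ball"].round(1))
    w=(S<50)&(V>110);p,a,l=cen(c,w,(225,150,285,225));
    # the pointer mask: hub widest part, bar line
    ys,xs=np.nonzero(l)
    W=np.array([ray(c,u,v,51)[:2] for u,v in zip(xs,ys)])
    print("ptr",a,W.min(0).round(1),W.max(0).round(1))
    mu=W.mean(0);d=np.linalg.svd(W-mu)[2][0];d*=np.sign(d[0]);t=(W-mu)@d
    bar=W[(t>t.min()+50)&(t<t.max()-3)];hub=W[t<t.min()+38]
    mb=bar.mean(0);d2=np.linalg.svd(bar-mb)[2][0];d2*=np.sign(d2[0])
    r["hub"]=hub.mean(0);r["dir"]=d2;r["bar"]=mb
    print("hub~",r["hub"].round(1),"barang",np.degrees(np.arctan2(d2[1],d2[0])).round(1),"bar mean",mb.round(1),"len",np.ptp(t).round(1))
    bl=((H>100)&(H<125)&(S>130)&(V>60));p,a,l=cen(c,bl,(170,120,345,260))
    k=cv2.convexHull(np.argwhere(l)[:,::-1].astype(np.float32))
    q=np.array([ray(c,*x,20)[:2] for x in k[:,0]],np.float32);b=cv2.minAreaRect(q);print("plate",b)
    r["plate"]=b
    e=r["yellow"][:2]-r["hub"];print("yellow-from-hub ang",np.degrees(np.arctan2(e[1],e[0])).round(1),np.hypot(*e).round(1))
    return r
E
python3 - <<'E'
from m import *
c=cap("top");r=measure(c)
i=c["img"][120:260,170:360];cv2.imwrite("pics/crop.png",cv2.resize(i,None,fx=4,fy=4,interpolation=cv2.INTER_CUBIC))
(cx,cy),(w,h),a=r["plate"]
for yaw in (a,a-90,a+90):
    if abs(yaw)<45:
        y=np.radians(yaw);R=np.array([[np.cos(y),-np.sin(y)],[np.sin(y),np.cos(y)]])
        f=lambda x,yy:(np.array([cx,cy])+R@[x,yy]).round(1)
        print("yaw",yaw,"pp",f(-70,0),"lp",f(-50,-178))
        for g in(-50,-25,25,50):print(g,f(-70+175*np.cos(np.radians(g)),175*np.sin(np.radians(g))))
E
```

```text
red [219.1 165.4] 33 [631.1 112.7  50. ]
yellow [241.6 157.2] 10 [656.6  42.9  50. ]
green [303.3 187.7] 3 [ 559.8 -146.8   50. ]
ball [339.  218.3] 31 [ 465.7 -255.4   40. ]
ptr 346 [473.7 -13.3] [618.9  29.4]
hub~ [491.8   8.4] barang -1.4 bar mean [571.7   6.5] len 145.5
plate ((558.6837158203125, -7.0937957763671875), (394.36102294921875, 256.14483642578125), 76.58356475830078)
yellow-from-hub ang 11.8 168.4
yaw -13.416435241699219 pp [490.6   9.1] lp [ 468.7 -168.6]
-50 [ 568.9 -147.4]
-25 [627.7 -99.6]
25 [662.   44.3]
50 [631.1 113.4]
```

View pics/crop.png

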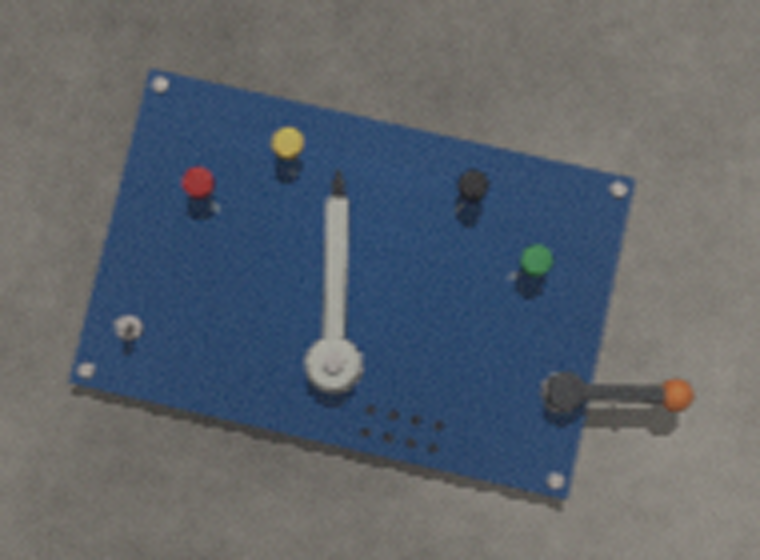

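play_rows:
  plan:
    - [25,-27,0,0,0,0.1,-1]
    - [25,-27,0,0,0,0.1,-1]
    - [25,-27,0,0,0,0.1,-1]
    - [25,-27,0,0,0,0.1,-1]
    - [25,-27,0,0,0,0.04,-1]

```text
time_s: 0.57
eef_pos: [245.6, 373.9, 229.1]
ee_rot: [-0.001, -0.114, 0.994, -0.001]
force: [0.6, -0.0, 0.2]
grip_width: 0.302
```

play_rows:
  plan:
    - [25,-27,0,0,0,0,-1]
    - [25,-27,0,0,0,0,-1]
    - [25,-27,0,0,0,0,-1]
    - [25,-27,0,0,0,0,-1]
    - [25,-27,0,0,0,0,-1]

```text
time_s: 0.98
eef_pos: [374.3, 231.0, 229.0]
ee_rot: [-0.001, -0.116, 0.993, -0.001]
force: [0.9, 1.1, 0.3]
grip_width: -0.001
```

play_rows:
  plan:
    - [25,-27,0,0,0,0,-1]
    - [25,-27,0,0,0,0,-1]
    - [25,-27,0,0,0,0,-1]
    - [25,-27,0,0,0,0,-1]
    - [25,-27,0,0,0,0,-1]

```text
time_s: 1.4
eef_pos: [503.7, 87.2, 228.7]
ee_rot: [-0.002, -0.115, 0.993, -0.001]
force: [0.2, 1.0, 0.7]
grip_width: 0.002
```

play_rows:
  plan:
    - [24,-31,0,0,0,0,-1]
    - [24,-31,0,0,0,0,-1]
    - [24,-31,0,0,0,0,-1]
    - [22,-30,0,0,0,0,-1]
    - [0,0,-40,0,0,0,-1]

```text
time_s: 1.82
eef_pos: [607.3, -49.1, 193.6]
ee_rot: [0.005, -0.113, 0.994, -0.004]
force: [2.0, 0.0, 0.7]
grip_width: 0.005
```

play_rows:
  plan:
    - [0,0,-40,0,0,0,-1]
    - [0,0,-30,0,0,0,-1]
    - [0,0,0,0,0,0,-1]

```text
time_s: 2.07
eef_pos: [605.4, -51.6, 113.8]
ee_rot: [0.001, -0.111, 0.994, -0.002]
force: [-1.1, -0.9, -0.4]
grip_width: 0.002
```

Run:
```python
from h import *
s=sense();print(s["eef_pos"],s["force"])
c=cap("wrist","pics/w.png")
print(proj(c,s["eef_pos"]),proj(c,[600,-38,40]))
```

```text
[605.41085373 -51.6392128  113.79640644] [-1.10759133 -0.8748838  -0.41788075]
(np.float64(254.64428192733655), np.float64(247.94772979594518)) (np.float64(275.40981544283534), np.float64(198.73408812515927))
```

View pics/w.png

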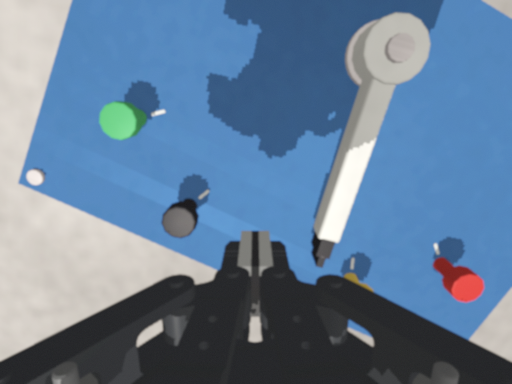

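play_rows:
  plan:
    - [0,4,-40,0,0,0,-1]
    - [0,4,-28,0,0,0,-1]
    - [0,0,-7,0,0,0,-1]
    - [-2,0,0,0,0,0,-1]

```text
time_s: 2.45
eef_pos: [609.3, -44.4, 50.9]
ee_rot: [0.009, -0.111, 0.994, -0.005]
force: [-0.1, 1.2, 1.5]
grip_width: 0.0
```

```bash
cat > w.py <<'E'
from m import *
def wm(f=None):
    s=sense();print("tcp",s["eef_pos"].round(1),"F",s["force"].round(1))
    c=cap("wrist",f);h=cv2.cvtColor(c["img"],cv2.COLOR_BGR2HSV).astype(int);H,S,V=h[...,0],h[...,1],h[...,2]
    p,a,l=cen(c,(S<50)&(V>150),(200,0,512,384))
    ys,xs=np.nonzero(l);W=np.array([ray(c,u,v,51)[:2] for u,v in zip(xs,ys)])
    P=np.array([490.8,9.]);R=np.hypot(*(W-P).T);print("px",a,"R",R.min().round(),R.max().round())
    k=(R>40)&(R<115);b=W[k];mb=b.mean(0);d=np.linalg.svd(b-mb)[2][0];d*=np.sign(d[0])
    e=mb-P;print("bar line bearing",np.degrees(np.arctan2(d[1],d[0])).round(2),"pivot->bar bearing",np.degrees(np.arctan2(e[1],e[0])).round(2),"hub",W[R<22].mean(0).round(1))
    return c
E
python3 -c "
from w import *
wm('pics/w2.png')"
```

```text
tcp [609.3 -44.4  50.9] F [-0.1  1.2  1.5]
px 13434 R 0.0 126.0
bar line bearing -3.86 pivot->bar bearing -3.72 hub [497.5   9.8]
```

View pics/w2.png

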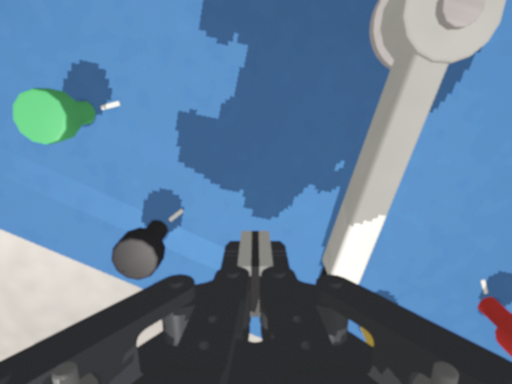

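play_rows:
  plan:
    - [-5,0,-12,0,0,0,-1]
    - [-4,4,-2,0,0,0,-1]
    - [0,6,0,0,0,0,-1]
    - [0,6,0,0,0,0,-1]
    - [0,0,0,0,0,0,-1]

```text
time_s: 2.92
eef_pos: [604.8, -28.3, 48.9]
ee_rot: [0.016, -0.111, 0.994, -0.008]
force: [0.5, 0.6, 0.7]
grip_width: 0.003
```

play_rows:
  plan:
    - [0,5,0,0,0,0,-1]
    - [0,5,0,0,0,0,-1]
    - [0,5,0,0,0,0,-1]
    - [0,0,0,0,0,0,-1]

```text
time_s: 3.25
eef_pos: [606.2, -11.3, 51.5]
ee_rot: [0.018, -0.112, 0.994, -0.009]
force: [0.2, 0.5, 0.3]
grip_width: 0.005
```

```bash
python3 -c "
from w import *
wm()
c=cap('top')
i=c['img'][120:260,170:360];cv2.imwrite('pics/crop2.png',cv2.resize(i,None,fx=4,fy=4,interpolation=cv2.INTER_CUBIC))"
```

```text
tcp [606.2 -11.3  51.5] F [0.2 0.5 0.3]
px 13576 R 1.0 125.0
bar line bearing -0.99 pivot->bar bearing -3.43 hub [500.2   9.3]
```

View pics/crop2.png

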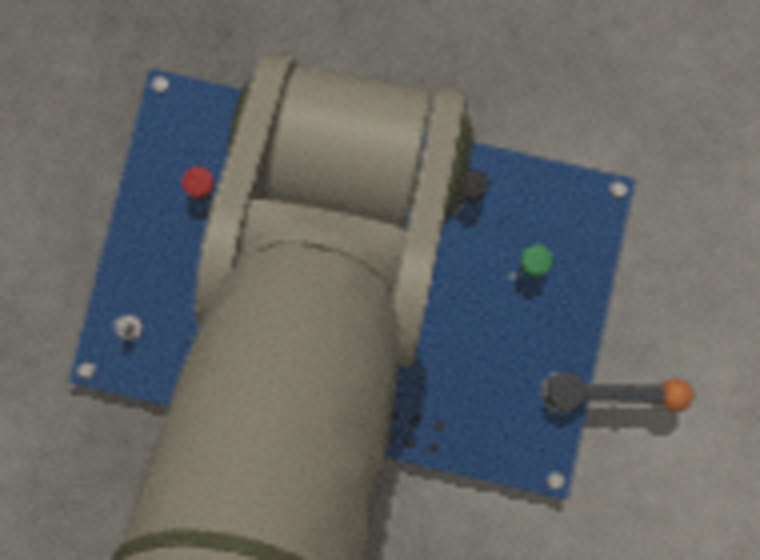

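play_rows:
  plan:
    - [0,-10,0,0.014,0.036,0,-1]
    - [0,-10,0,0,0,0,-1]
    - [0,-4,0,0,0,0,-1]
    - [0,0,-8,0,0,0,-1]
    - [-2,0,-5,0,0,0,-1]

```text
time_s: 3.77
eef_pos: [604.4, -38.1, 37.9]
ee_rot: [0.002, -0.111, 0.994, -0.001]
force: [0.3, 0.8, 0.1]
grip_width: -0.002
```

play_rows:
  plan:
    - [0,0,-4,0,0,0,-1]
    - [-1,0,-2,0,0,0,-1]

```text
time_s: 3.93
eef_pos: [602.3, -37.8, 29.9]
ee_rot: [0.001, -0.111, 0.994, -0.0]
force: [0.4, 0.4, -0.1]
grip_width: -0.003
```

```bash
python3 -c "
from w import *
wm('pics/w3.png')"
```

```text
tcp [602.3 -37.8  29.9] F [ 0.4  0.4 -0.1]
px 21967 R 0.0 110.0
bar line bearing -0.84 pivot->bar bearing -6.07 hub [497.6   8.4]
```

View pics/w3.png

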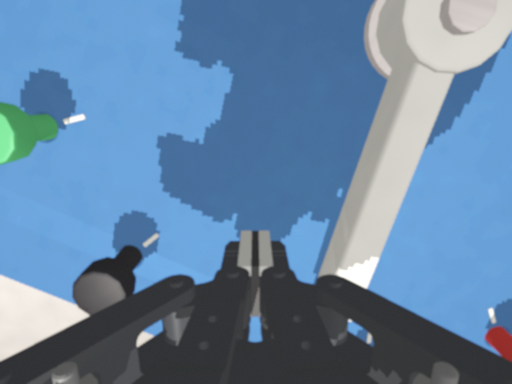

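play_rows:
  plan:
    - [0,6,2,0,0,0,-1]
    - [-1,6,0,0,0,0,-1]
    - [0,6,0,0,0,0,-1]
    - [0,6,-1,0,0,0,-1]
    - [0,0,-1,0,0,0,-1]

```text
time_s: 4.4
eef_pos: [601.0, -10.3, 30.3]
ee_rot: [0.001, -0.112, 0.994, -0.0]
force: [0.0, -0.3, 0.6]
grip_width: 0.002
```

play_rows:
  plan:
    - [0,4,-1,0,0.01,0,-1]
    - [-1,4,-1,0,0.01,0,-1]
    - [-1,4,-1,0,0,0,-1]
    - [0,0,-1,0,0,0,-1]

```text
time_s: 4.73
eef_pos: [599.5, 3.2, 26.6]
ee_rot: [-0.009, -0.112, 0.994, 0.0]
force: [-0.4, -0.4, 0.5]
grip_width: -0.003
```

```bash
python3 -c "
from w import *
wm('pics/w4.png')"
```

```text
tcp [599.5   3.2  26.6] F [-0.4 -0.4  0.5]
px 16753 R 3.0 110.0
bar line bearing 10.13 pivot->bar bearing 7.24 hub [501.6   9.6]
```

View pics/w4.png

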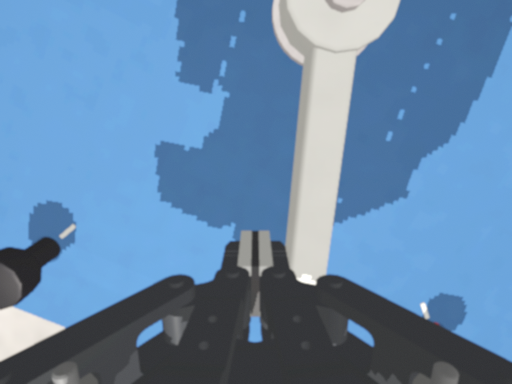

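```bash
cat >> w.py <<'E'
def edge(c):
    # right edge of bar (top face, z=51) in wrist image
    h=cv2.cvtColor(c["img"],cv2.COLOR_BGR2HSV).astype(int)
    _,_,l=cen(c,(h[...,1]<50)&(h[...,2]>150),(200,0,512,384))
    P=np.array([490.8,9.]);E=[]
    for v in range(0,384):
        xs=np.nonzero(l[v])[0]
        if len(xs):
            w=ray(c,xs.max()+.5,v,51)[:2]
            if 45<np.hypot(*(w-P))<95:E.append(w)
    E=np.array(E,np.float32);vx,vy,x,y=cv2.fitLine(E,cv2.DIST_HUBER,0,.01,.01).ravel();s=np.sign(vx);d=np.array([vx,vy])*s;n=np.array([-d[1],d[0]])
    off=n@(np.array([x,y])-P);print("edge bearing",np.degrees(np.arctan2(d[1],d[0])).round(2),"offset from pivot (want 8)",off.round(2),len(E))
    Y=np.array([662,44.3]);print("aim err of line vs yellow (mm, + = yellow further ccw)",(n@(Y-np.array([x,y]))+8).round(1))
E
python3 -c "
from w import *
edge(wm())
t=cap('top');h=t['img'];cv2.imwrite('pics/x.png',h)"
```

```text
tcp [599.3   2.9  26.3] F [-1.3  0.6 -0.9]
px 16855 R 3.0 110.0
bar line bearing 10.01 pivot->bar bearing 7.21 hub [501.5   9.6]
edge bearing 8.9 offset from pivot (want 8) 6.97 125
aim err of line vs yellow (mm, + = yellow further ccw) 9.4
```

play_rows:
  plan:
    - [0,1,2,0,-0.009,0,-1]
    - [-0.5,2,1,0,-0.009,0,-1]
    - [0,1.5,0,0,0,0,-1]
    - [0,0.5,0,0,0,0,-1]
    - [0,0,0,0,0,0,-1]

```text
time_s: 5.3
eef_pos: [598.5, 7.1, 29.5]
ee_rot: [0.001, -0.111, 0.994, -0.001]
force: [0.4, -0.7, -0.7]
grip_width: 0.0
```

```bash
python3 -c "
from w import *
edge(wm())"
```

```text
tcp [598.5   7.1  29.5] F [ 0.4 -0.7 -0.7]
px 16194 R 2.0 111.0
bar line bearing 12.42 pivot->bar bearing 9.6 hub [501.2   9.6]
edge bearing 10.92 offset from pivot (want 8) 7.08 122
aim err of line vs yellow (mm, + = yellow further ccw) 3.2
```

Back off and check from above.

play_rows:
  plan:
    - [0,-8,0,0,0,0,-1]
    - [0,-20,0,0,0,0,-1]
    - [0,-20,2,0,0,0,-1]
    - [0,0,40,0,0,0,-1]
    - [0,0,40,0,0,0,-1]

```text
time_s: 5.77
eef_pos: [594.0, -43.1, 105.7]
ee_rot: [-0.007, -0.112, 0.994, 0.002]
force: [1.1, -0.3, 0.8]
grip_width: 0.001
```

play_rows:
  plan:
    - [0,-20,30,0,0,0,-1]
    - [-20,-40,0,0,0,0,-1]
    - [-20,-40,0,0,0,0,-1]
    - [-20,-40,0,0,0,0,-1]
    - [-20,-40,0,0,0,0,-1]

```text
time_s: 6.18
eef_pos: [521.3, -214.9, 146.4]
ee_rot: [0.001, -0.116, 0.993, -0.001]
force: [0.7, -0.4, -0.6]
grip_width: -0.002
```

play_rows:
  plan:
    - [-20,-40,0,0,0,0,-1]
    - [-20,-40,0,0,0,0,-1]
    - [0,0,0,0,0,0,-1]

```text
time_s: 6.43
eef_pos: [480.4, -295.3, 147.2]
ee_rot: [0.001, -0.113, 0.994, -0.002]
force: [-0.5, 0.2, -0.3]
grip_width: 0.0
```

```bash
python3 -c "
from m import *
print(sense()['eef_pos'])
c=cap('top');r=measure(c)
n=np.array([-r['dir'][1],r['dir'][0]])
for P in (r['bar'],np.array([490.8,9])):
  print('err',n@(np.array([662,44.3])-P),n@(r['yellow'][:2]-P))
i=c['img'][120:260,170:360];cv2.imwrite('pics/crop3.png',cv2.resize(i,None,fx=4,fy=4,interpolation=cv2.INTER_CUBIC))"
```

```text
[ 480.37448855 -295.286916    147.15646401]
red [219.1 165.4] 35 [631.3 112.5  50. ]
yellow [240.5 157.2] 8 [656.5  46.3  50. ]
green [302.8 185.5] 4 [ 566.5 -145.2   50. ]
ball [338.6 218.1] 28 [ 466.1 -254.1   40. ]
ptr 344 [473.7 -13.3] [616.   41.6]
hub~ [491.5   7.9] barang 11.0 bar mean [567.4  24. ] len 146.1
plate ((558.85595703125, -7.097381591796875), (393.9410400390625, 255.9740447998047), 76.48584747314453)
yellow-from-hub ang 13.1 169.4
err 1.920401623386116 4.910771821479841
err 1.9936408853779994 4.984011083471728
```

View pics/crop3.png

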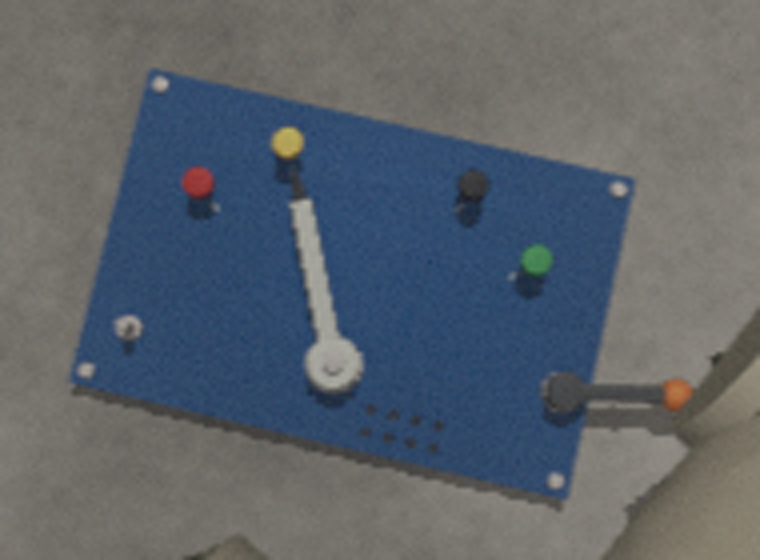

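play_rows:
  plan:
    - [-16,16,0,0,0,-0.1,-1]
    - [-16,16,0,0,0,-0.1,-1]
    - [-16,16,0,0,0,-0.1,-1]
    - [-2,16,0,0,0,-0.1,-1]
    - [0,6,0,0,0,-0.1,-1]

```text
time_s: 6.9
eef_pos: [429.2, -220.2, 146.4]
ee_rot: [0.001, 0.146, 0.989, -0.001]
force: [0.2, -0.5, -0.9]
grip_width: -0.001
```

play_rows:
  plan:
    - [0,0,-30,0,0,0,-1]
    - [0,0,-30,0,0,0,-1]
    - [0,0,-10,0,0,0,-1]
    - [0,0,0,0,0,0,-1]

```text
time_s: 7.23
eef_pos: [430.8, -215.9, 76.2]
ee_rot: [0.003, 0.147, 0.989, -0.002]
force: [0.3, 1.2, 0.6]
grip_width: 0.003
```

play_rows:
  plan:
    - [-1,-4,-30,0,0,0,-1]
    - [0,-4,-14,0,0,0,-1]
    - [0,0,-2,0,0,0,-1]
    - [0,0,0,0,0,0,-1]

```text
time_s: 7.57
eef_pos: [431.9, -222.9, 31.0]
ee_rot: [0.005, 0.145, 0.989, -0.002]
force: [0.2, 0.2, 0.7]
grip_width: 0.001
```

play_rows:
  plan:
    - [6,0,-1,0,0,0,-1]
    - [6,0,0,0,0,0,-1]
    - [6,0,0,0,0,0,-1]
    - [0,0,0,0,0,0,-1]

```text
time_s: 7.9
eef_pos: [453.0, -223.0, 33.6]
ee_rot: [0.006, 0.144, 0.989, -0.003]
force: [-1.6, -0.9, -0.1]
grip_width: -0.002
```

play_rows:
  plan:
    - [6,-2,-2,0,0.005,0,-1]
    - [6,-1,-1,0,0.005,0,-1]
    - [6,0,-1,0,0.005,0,-1]
    - [6,0,-1,0,0,0,-1]
    - [0,0,-1,0,0,0,-1]

```text
time_s: 8.32
eef_pos: [479.8, -226.0, 28.3]
ee_rot: [-0.002, 0.144, 0.99, -0.005]
force: [-1.8, -1.1, 0.5]
grip_width: 0.001
```

play_rows:
  plan:
    - [6,2,-1,0,0,0,-1]
    - [5,2,-1,0,0,0,-1]
    - [4,3,0,0,0,0,-1]
    - [0,0,0,0,0,0,-1]

```text
time_s: 8.65
eef_pos: [496.6, -218.6, 25.6]
ee_rot: [-0.002, 0.144, 0.99, -0.005]
force: [-0.8, -0.5, -0.4]
grip_width: 0.003
```

```bash
python3 -c "
from m import *
print(sense()['eef_pos'],sense()['force'])
c=cap('wrist','pics/w5.png')
h=cv2.cvtColor(c['img'],cv2.COLOR_BGR2HSV).astype(int)
p,a,_=cen(c,(h[...,0]>6)&(h[...,0]<16)&(h[...,1]>150)&(h[...,2]>90));w=ray(c,*p,40);print(p,a,w,np.degrees(np.arctan2(w[1]+168.6,w[0]-468.7)))"
```

```text
[ 496.55909511 -218.56121989   25.60554469] [-0.83397542 -0.52536519 -0.38974222]
[255.05841924 330.81786942] 291 [ 531.51607449 -228.45103166   40.        ] -43.61534708477511
```

View pics/w5.png

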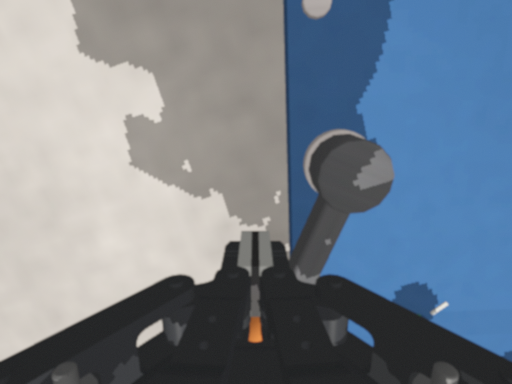

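play_rows:
  plan:
    - [4,3,3,0,0,0,-1]
    - [4,3,1,0,0,0,-1]
    - [3,3,0,0,0,0,-1]
    - [0,0,0,0,0,0,-1]

```text
time_s: 9.03
eef_pos: [508.2, -209.0, 30.0]
ee_rot: [-0.002, 0.144, 0.99, -0.005]
force: [-0.3, -0.8, -1.0]
grip_width: -0.001
```

play_rows:
  plan:
    - [2,2,0,0,0,0,-1]
    - [1,1,0,0,0,0,-1]
    - [0,0,0,0,0,0,-1]

```text
time_s: 9.28
eef_pos: [511.7, -205.5, 30.2]
ee_rot: [-0.002, 0.144, 0.99, -0.005]
force: [-1.9, -0.6, -0.9]
grip_width: 0.001
```

Now push along the bar's normal (mostly +y) in small steps watching force.

play_rows:
  plan:
    - [0.5,1.5,0,0,0,0,-1]
    - [0,0,0,0,0,0,-1]

```text
time_s: 9.45
eef_pos: [512.1, -204.5, 30.2]
ee_rot: [-0.002, 0.144, 0.99, -0.006]
force: [-1.6, -1.2, -0.1]
grip_width: 0.003
```

play_rows:
  plan:
    - [0.5,1.5,0,0,0,0,-1]
    - [0,0,0,0,0,0,-1]

```text
time_s: 9.62
eef_pos: [512.1, -204.6, 30.2]
ee_rot: [-0.002, 0.144, 0.99, -0.007]
force: [-0.1, 0.3, 0.1]
grip_width: 0.0
```

```bash
cat > lv.py <<'E'
from m import *
s=sense();print(s['eef_pos'],s['force'])
c=cap('top');h=cv2.cvtColor(c['img'],cv2.COLOR_BGR2HSV).astype(int)
p,a,_=cen(c,(h[...,0]>6)&(h[...,0]<16)&(h[...,1]>150)&(h[...,2]>90),(180,130,350,250));w=ray(c,*p,40);print(p,a,w,np.degrees(np.arctan2(w[1]+168.6,w[0]-468.7)))
E
python3 lv.py
```

```text
[ 512.06860479 -204.61770751   30.21098815] [-0.07966703  0.31333212  0.08807027]Traceback (most recent call last):
  File "lv.py", line 4, in <module>
    p,a,_=cen(c,(h[...,0]>6)&(h[...,0]<16)&(h[...,1]>150)&(h[...,2]>90),(180,130,350,250));w=ray(c,*p,40);print(p,a,w,np.degrees(np.arctan2(w[1]+168.6,w[0]-468.7)))
          ~~~^^^^^^^^^^^^^^^^^^^^^^^^^^^^^^^^^^^^^^^^^^^^^^^^^^^^^^^^^^^^^^^^^^^^^^^^^^^^^
  File "m.py", line 7, in cen
    i=1+np.argmax(s[1:,4]);return ct[i],s[i,4],l==i
        ~~~~~~~~~^^^^^^^^^
    return _wrapfunc(a, 'argmax', axis=axis, out=out, **kwds)
    return bound(*args, **kwds)
ValueError: attempt to get argmax of an empty sequence
```

play_rows:
  plan:
    - [1,3,0,0,0,0,-1]
    - [0,0,0,0,0,0,-1]

```text
time_s: 9.83
eef_pos: [512.1, -204.8, 30.3]
ee_rot: [-0.002, 0.144, 0.99, -0.01]
force: [0.9, -0.5, 0.2]
grip_width: 0.002
```

play_rows:
  plan:
    - [1,3,0,0,0,0,-1]
    - [0,0,0,0,0,0,-1]

```text
time_s: 10.0
eef_pos: [512.2, -204.9, 30.4]
ee_rot: [-0.003, 0.144, 0.99, -0.012]
force: [-0.0, -0.8, -0.2]
grip_width: 0.002
```

```bash
sed -i "s/cap('top')/cap('scene')/;s/,(180,130,350,250))/,(180,80,330,220))/" lv.py; python3 lv.py
```

```text
[ 512.15786152 -204.85511896   30.40612843] [-0.00262884 -0.7515689  -0.22540595]
[213.73333333 155.91111111] 45 [ 550.91517617 -194.49266483   40.        ] -17.48118397341613
```

play_rows:
  plan:
    - [-3,-10,0,0,0,0,-1]
    - [-5,-20,0,0,0,0,-1]
    - [0,-20,0,0,0,0,-1]
    - [0,0,40,0,0,0,-1]
    - [0,-20,40,0,0,0,-1]

```text
time_s: 10.47
eef_pos: [500.9, -272.0, 104.3]
ee_rot: [-0.009, 0.142, 0.99, -0.006]
force: [-0.1, -0.4, 0.2]
grip_width: 0.001
```

play_rows:
  plan:
    - [-25,-30,20,0,0,0,-1]
    - [-25,-30,20,0,0,0,-1]
    - [-25,-20,0,0,0,0,-1]
    - [0,0,0,0,0,0,-1]

```text
time_s: 10.8
eef_pos: [427.9, -357.1, 152.4]
ee_rot: [-0.002, 0.142, 0.99, -0.01]
force: [0.8, 0.6, 0.1]
grip_width: -0.001
```

```bash
python3 lv.py; python3 -c "
from m import *
c=cap('top');r=measure(c)
n=np.array([-r['dir'][1],r['dir'][0]])
print('err',n@(np.array([662,44.3])-np.array([490.8,9])),sense()['force'],sense()['eef_pos'])
i=c['img'][120:260,170:360];cv2.imwrite('pics/crop4.png',cv2.resize(i,None,fx=4,fy=4,interpolation=cv2.INTER_CUBIC))"
```

```text
[ 427.86028253 -357.10170655  152.39477693] [0.78495808 0.57731439 0.08030393]
[213.70212766 155.82978723] 47 [ 550.77642073 -194.83126531   40.        ] -17.723652512420845
red [219.1 165.3] 34 [631.4 112.7  50. ]
yellow [241.1 157.6] 7 [655.5  44.3  50. ]
green [305.2 186.8] 5 [ 562.4 -152.6   50. ]
ball [318.5 190.5] 33 [ 552.  -194.9   40. ]
ptr 346 [473.7 -13.3] [616.   41.6]
hub~ [491.4   7.8] barang 10.9 bar mean [567.3  23.9] len 146.1
plate ((558.7059936523438, -7.30889892578125), (393.3771667480469, 255.84129333496094), 76.4297103881836)
yellow-from-hub ang 12.5 168.0
err 2.3647233328649477 [ 0.08178382  0.3611705  -0.47719546] [ 430.53029693 -354.64909988  152.1483469 ]
```

View pics/crop4.png

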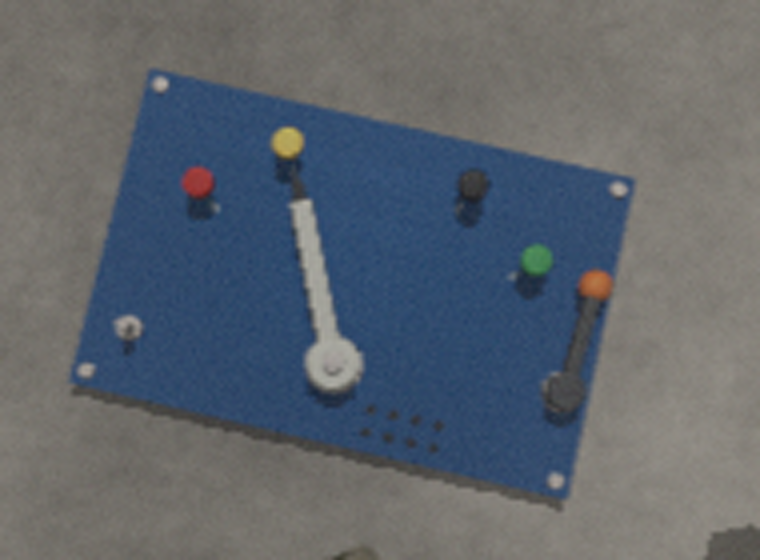

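The last picture shows the lever along the jig's edge, the pointer on the yellow pin, and the jig, pins and bolt in place.

```bash
python3 -c "
from rig import ctrl
print(ctrl.finish_job())"
```

```text
the job is handed in; nothing more can be done
None
```

I pushed the white pointer onto the yellow pin, then swung the lock lever round to its stop, and handed the job in at about 11 s of the 54 s allowed. `finish_job` reports no verdict, so the results below are my own camera checks, taken with the arm backed clear.

- **Pointer:** the last top view puts its centre line about 2 mm from the yellow pin (limit 10 mm). That uses the pin position worked out from the plate outline. The direct yellow colour mask caught only 7–10 pixels and scattered by a few mm; with it the miss came out at about 5 mm in the check after the pointer push.
- **Lever:** the ball sits at a bearing of about -17.6°, from both the scene and top cameras, which matches the 1.5 rad stop. I felt no clear force rise there. I judged the stop by the tool no longer advancing and by the ball's position.
- **Jig:** the measured plate centre moved less than 0.5 mm.
- **Pins and bolt:** all four pins and the bolt look in place.
- **Bystanders:** I did not measure these again at the end. The fingertip only worked close to the jig, and the contact forces I read stayed around 2 N.

On the first try at the pointer the fingertip had drifted up to the bar's top edge (z 51 mm) and did not push it. I backed off, lowered it and pushed again.

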